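# Load an amplifier carrier onto its test bed and lock it with the taper pin

### The job

Take the black dust cap out of the seat of the test bed and put it in the pink bin. Then push the copper amplifier carrier (too wide to grasp) back against the fence and slide it along off the loading shelf until it drops over the three guide pins and rests flush on the seat. Last, push the red-handled taper pin fully home through the carrier into the bed and let go, leaving the bottle, spool and torque wrench where they are.

Things in the scene. Friction and masses are not known exactly. Their poses are not given: they have to be found in the camera images.
- bed_seat (a point): Centre of the flat seat of the fixed aluminium test bed, 24 mm above the workbench. Bed axes: x to the dark fence (roughly away from the robot), y along the fence to the grey test-port block, z up. Offsets below are from here in these axes. Three steel guide pins (10 mm diameter, tapered tips, 10 mm tall) stand at (-40,-17), (40,-17), (0,38) mm. The seat's -x side (x = -80 mm) is open.
- bed_shelf (a point): Centre of the edge between loading shelf and seat, at (0,-62,10.5) mm. The shelf's flat top, 10.5 mm above the seat and 0.5 mm above the pin tips, runs from this edge to y = -215 mm, x from -80 to 61 mm, open on its -x and -y sides.
- bed_fence (a point): Middle of the fence's face at (61,-75,10.5) mm; the face is the plane x = 61 mm from y = -215 to 65 mm. The fence is 14 mm thick and its top is 21 mm above the seat. The test-port block closes the +y end: face at y = 65 mm, 14 mm thick, top 16 mm above the seat.
- bed_lock_hole (a point): Mouth of the bed's lock hole, at seat level, at (24,40,0) mm: 11.5 mm wide, vertical, straight through the 24 mm of the bed. The taper pin goes in here, through the carrier's own hole.
- carrier_center (a point): Centre (mid-thickness) of the loose carrier: copper plate 120 x 120 x 10 mm, green board on top at most 3 mm high, 0.3 to 0.55 kg. Axes along its edges, within 0.25 rad of the bed's at the start. Through holes, own axes: 13 mm at (-40,-17), (40,-17), (0,38) mm for the guide pins, 12.5 mm at (24,40) mm for the taper pin. Seated: 5 mm above bed_seat, 1 mm off the fence.
- carrier: The carrier; origin at the centre of its underside. It starts flat on the shelf (underside 10.5 mm above the seat). It slides easily on the bed (friction about 0.25). Pushed towards +y it rides from the shelf over the pin tips and drops 10.5 mm when its holes meet the pins.
- cap_center (a point): Centre of the black rubber dust cap, an upright cylinder 21 mm in diameter, 18 mm tall; it starts standing on the seat between the guide pins.
- dust_cap: The black dust cap; origin at the centre of its underside.
- bin_floor (a point): Centre of the inner floor of the small pink open bin (fixed; 137 x 95 x 48 mm, long side along this point's x axis). The floor is 34 mm above the workbench, 112 x 70 mm; the rim is 48 mm above the workbench.
- pin_knob (a point): Point on the axis of the loose taper pin near the middle of its red handle; z runs up the pin. Handle: cylinder 20 mm in diameter, from 22 mm below to 18 mm above this point. Under it a 4 mm steel collar, 21 mm diameter. It starts upright in a black stand (46 mm square, 36 mm tall, foot 67 x 46 mm), collar on the stand's top.
- pin_collar (a point): Centre of the underside of the taper pin's collar, 26 mm below pin_knob. From here the tapered shank reaches 32 mm down: 12 mm diameter at the collar, 7 mm near the tip. Home, the collar rests on the carrier's copper top, 10 mm above the seat.
- taper_pin: The taper pin; origin at the centre of the underside of its collar.
- bottle: White bottle with a pump, 60 mm in diameter, 118 mm tall, standing loose behind the fence; bystander. Origin at the centre of its underside.
- spool: Dark solder spool, 56 mm in diameter, 40 mm tall, standing loose in front of the bed; bystander. Origin at the centre of its underside.
- torque_wrench: Small silver torque spanner, 24 x 156 x 15 mm, lying loose in front of the loading shelf; bystander. Origin at the centre of its underside.

How it is judged:
By the outcome, as a careful person would: the job done as asked, in the order asked, and still so for the second after the job is handed in, with the robot touching nothing.
It also fails if it takes over 72 s, if anything falls off the work surface, if the arm or the gripper's body presses on something with over 40 N, if the wrist force passes 120 N, or if a joint passes its speed limit or range.

### The arm

A 7-joint arm with a two-finger parallel gripper is mounted at the origin on the work surface; the furniture and walls round the work are solid. World frame = base frame: x ahead of the robot, y to its left, z up, the work surface at z = 0. Lengths are in m, angles in rad, forces in N, time in s.
With the tool pointing down it reaches from about 0.35 to 0.775 m from the base axis. Payload 3.1 kg.
Tool frame: the origin (TCP) lies at the very end of the fingers, on their centre line; the grasp point (between the pads) lies 19 mm behind it; z points along the fingers, y is the line along which they close (so a half turn about z gives the same grasp; the last joint's range is limited). The gripper opens to 85 mm and grips with 20 to 120 N. Pads are 22 mm wide; open, the fingers measure 114 mm over their backs; the gripper's body (76 mm by 85 mm) begins 54 mm behind the grasp point. The pads swing forward as they close: fully open they stand 13 mm farther back than shut.
Start: joints at [1.237, 0.311, 0.014, 1.512, -0.004, 1.319, -0.027], TCP at [0.158, -0.527, 0.231] pointing down, gripper open.
Joint ranges: [-2.7, 2.7], [-0.3, 1.91], [-1.27, 1.3], [0.12, 2.57], [-1.44, 4.58], [0.2, 2.03], [-3.05, 3.05]. Speed limits (rad/s): [2.79, 2.79, 3.14, 3.14, 3.14, 3.14, 3.14].

### API

Orientations are given as a unit quaternion [x, y, z, w].
In Python, from workcell import bot, snapshot, camera_params, close_job, find_in gives the robot as it stands.
- The arm moves only by the tool apply_moves, never from a script. Its argument "steps" is text: rows parted by semicolons, each of 4 numbers parted by spaces: the shift along the world's x, y, z in mm, then the turn about the world's z in rad. A call has 1 to 10 rows; each row shifts and turns the commanded pose from where the row before left it; what a row does not reach is not made up. A row lasts 1/12 s, in which the tool goes at most 41.7 mm and 7.16 degrees, less where a joint would pass 70% of its speed; a pose out of reach is approached as far as the arm can. A call is refused whole if a number of a shift passes 41.7 or a number of a turn 0.125, either way. A call with a gripper value outside its range is refused whole. "gripper" is the opening, from 0 (shut) to 1 (fully open), set as the call begins (left out, the last holds). The fingers move at their own pace and stop on an object; "squeeze" is the grip in N (left out, the last holds). Time passes only in rows, so rows that do not move let the fingers close. It gives the time, the measured TCP pose, the force, the opening and the grip force at its end, in the units of the state.
- bot.observe(): the state, without advancing time (a new reading comes with each control period).
- snapshot(name): name is "scene" or "top" or "wrist"; returns the picture (400x640x3 uint8, red, green, blue); there is no depth.
- camera_params(name): a dict with "fx", "fy", "cx", "cy" (pixels), "xyz" and "orientation" of the camera in the world. Camera axes: x right, y up, looking along -z (the intrinsics and any distortion apply to the point x, -y, -z); pixel columns grow to the right and rows downward; lengths in m; the calibration is good to about 2 mm. A picture is of the moment at which its call begins: read the wrist's pose just before it. camera_params takes no time and is no camera call; for the wrist camera it gives the pose at the moment of the call.
- close_job(): hands the job in; it is judged then, once.
Trained networks look in the newest picture that a camera, given by its name, has taken for a name from the list of things; names that differ only in an ending like _2 or _b are one class to them, and where a whole thing is asked for, a point or a joint stands for the part that bears it (a point fixed in the world has none). Each returns a list of dicts, best first, with "score" (0 to 1); they miss things now and then, are a little off and sometimes report something else, mostly with a low value. They report only what shows in the picture. A call takes as long as a camera call.
- find_in(camera, thing): "centre" ([row, column] in pixels, amid what is visible of it).
The state is a dict: "time": time; "joints": joint angles; "qvel": joint speeds; "tau": joint torques, N m; "tcp_pos": TCP position; "tool_rot": TCP orientation; "contact_force": force on the tool from outside, world axes, zero at the start; "torque": the same for the moment, N m; "width": finger opening in m; "finger_force": force on a finger pad.
Only numpy, scipy, OpenCV 4.12 (cv2) and the standard library are available. Lean on these libraries where they do the work, as an engineer would, in place of code of your own. Each camera call takes 0.05 s, during which the arm holds its last target. There are 200 camera calls.

## Working session

There is one attempt and no reset: what is moved stays moved. The work goes in short steps, Python scripts to look and compute and a tool call to move; the robot and the scene stay as the last step left them, time stands still between calls to the robot, and variables do not carry over. Pictures are saved under pics/ and viewed, at most 10 in all, crops included, and the job is handed in when it is done.

Besides the shell and the picture viewer there is one more tool, called after "Emit:" as name(argument=value, ...) on one line, values as JSON. apply_moves: Moves the arm, as the interface text tells. Its arguments: {"type":"object","properties":{"steps":{"type":"string"},"gripper":{"type":"number"},"squeeze":{"type":"number"}},"required":["steps"]}

```bash
mkdir -p pics; cat > h.py <<'E'
import numpy as np, cv2
from scipy.spatial.transform import Rotation as R
from workcell import bot, snapshot, camera_params, close_job, find_in
def save(name,fn):
    p=camera_params(name); im=snapshot(name); cv2.imwrite('pics/'+fn,im[:,:,::-1]); return im,p
def ray(p,row,col):
    d=R.from_quat(p['orientation']).apply([(col-p['cx'])/p['fx'],-(row-p['cy'])/p['fy'],-1]); return np.array(p['xyz']),d
def onz(p,row,col,z):
    o,d=ray(p,row,col); return o+d*(z-o[2])/d[2]
def proj(p,X):
    v=R.from_quat(p['orientation']).inv().apply(np.array(X)-p['xyz']); return p['cy']+p['fy']*(-v[...,1]/-v[...,2]), p['cx']+p['fx']*(v[...,0]/-v[...,2])
E
python3 - <<'E'
from h import *
s=bot.observe(); print(s['tcp_pos'],s['tool_rot'],s['time'],s['width'])
Z=dict(bed_seat=.024,bed_shelf=.0345,bed_fence=.0345,bed_lock_hole=.024,carrier_center=.0445,cap_center=.033,bin_floor=.034,pin_knob=.062,bottle=.06,spool=.02,torque_wrench=.01)
for c in ['top','scene']:
    im,p=save(c,c+'1.png'); print(c,{k:(np.round(v,3).tolist() if not isinstance(v,(float,int)) else v) for k,v in p.items()})
    for t,z in Z.items():
        r=find_in(c,t)
        for q in r[:1]: print(c,t,round(q['score'],2),np.round(q['centre']),np.round(onz(p,*q['centre'],z),3))
E
```

```text
[ 0.15804038 -0.52604168  0.23021873] [ 9.89369515e-01  1.45418611e-01 -2.06485199e-04 -1.16053913e-03] 0.0 0.08582047673319695
top {'fx': 376.8619754288799, 'fy': 376.8619754288799, 'cx': 312.3078883628281, 'cy': 194.8089141021458, 'xyz': [0.325, 0.011, 1.307], 'orientation': [-0.069, 0.068, 0.712, -0.695]}
top bed_seat 0.91 [201. 314.] [0.556 0.004 0.024]
top bed_shelf 0.97 [202. 317.] [ 0.55  -0.007  0.034]
top bed_fence 0.68 [198. 316.] [ 0.562 -0.002  0.034]
top bed_lock_hole 0.59 [203. 313.] [0.548 0.008 0.024]
top carrier_center 0.88 [199. 353.] [ 0.555 -0.13   0.044]
top cap_center 0.44 [202. 356.] [ 0.545 -0.141  0.033]
top bin_floor 0.6 [204. 427.] [ 0.534 -0.382  0.034]
top pin_knob 0.57 [218. 204.] [0.499 0.37  0.062]
top spool 0.47 [243. 305.] [0.411 0.038 0.02 ]
top torque_wrench 0.45 [228. 349.] [ 0.461 -0.114  0.01 ]
scene {'fx': 380.56102087987483, 'fy': 380.56102087987483, 'cx': 318.47244692133336, 'cy': 200.36183264267385, 'xyz': [0.035, 0.666, 0.564], 'orientation': [-0.172, 0.47, 0.82, -0.276]}
scene bed_seat 0.93 [225. 322.] [0.537 0.026 0.024]
scene bed_shelf 0.79 [223. 321.] [0.533 0.036 0.034]
scene bed_fence 0.77 [220. 323.] [0.537 0.022 0.034]
scene bed_lock_hole 0.6 [224. 324.] [0.537 0.019 0.024]
scene carrier_center 0.81 [194. 353.] [ 0.543 -0.123  0.044]
scene cap_center 0.45 [217. 329.] [ 0.535 -0.001  0.033]
scene bin_floor 0.66 [169. 398.] [ 0.528 -0.363  0.034]
scene pin_knob 0.72 [223. 324.] [0.501 0.064 0.062]
scene bottle 0.69 [199. 284.] [0.662 0.032 0.06 ]
scene spool 0.58 [247. 361.] [0.41  0.043 0.02 ]
scene torque_wrench 0.62 [216. 380.] [ 0.448 -0.114  0.01 ]
```

```bash
python3 - <<'E'
import cv2
a=cv2.imread('pics/top1.png')[155:265,185:450]; cv2.imwrite('pics/top1c.png',cv2.resize(a,None,fx=3,fy=3,interpolation=cv2.INTER_CUBIC))
a=cv2.imread('pics/scene1.png')[130:290,200:440]; cv2.imwrite('pics/scene1c.png',cv2.resize(a,None,fx=3.3,fy=3.3,interpolation=cv2.INTER_CUBIC))
E
```

```text
(no output)
```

View pics/top1c.png

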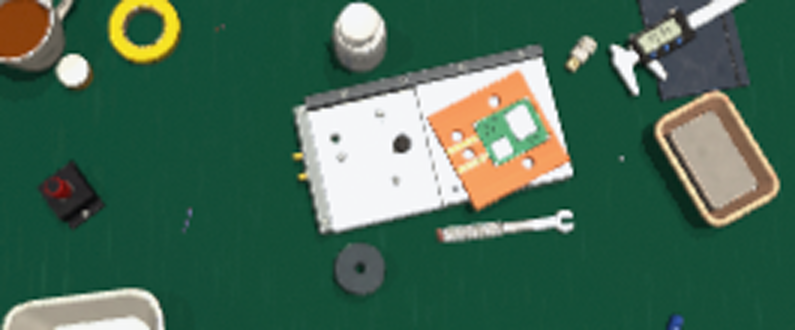

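View pics/scene1c.png

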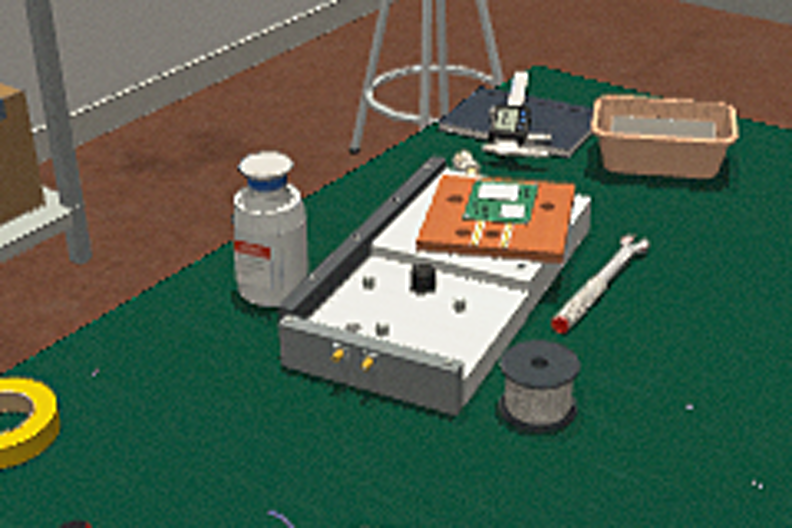

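```bash
cat >> h.py <<'E'
from scipy.optimize import least_squares
def fitpose(p,loc,rc,x0):
    # loc: Nx3 local (z world abs), rc Nx2 rows/cols ; pose x,y,th
    loc=np.array(loc,float);rc=np.array(rc,float)
    def W(q): 
        c,s=np.cos(q[2]),np.sin(q[2]); return np.c_[q[0]+c*loc[:,0]-s*loc[:,1],q[1]+s*loc[:,0]+c*loc[:,1],loc[:,2]]
    f=lambda q:(np.c_[proj(p,W(q))]-rc).ravel()
    r=least_squares(f,x0,x_scale=[.1,.1,1]); return r.x,f(r.x).reshape(-1,2)
E
python3 - <<'E'
from h import *
p=camera_params('top')
px=lambda l:[(155+(y+.5)/3-.5,185+(x+.5)/3-.5) for x,y in l]
loc=[(.04,-.017,.034),(-.04,-.017,.034),(0,.038,.034),(.024,.04,.024),(.075,.079,.045),(-.08,.079,.04),(.075,-.215,.045),(-.08,-.215,.0345)]
q,e=fitpose(p,loc,px([(380,113),(396,180),(341,157),(335,139),(297,106),(323,231),(541,47),(575,178)]),[.55,.02,-.2]); print('bed',q.round(4),e.round(2).tolist())
h=.0445
q,e=fitpose(p,[(-.04,-.017,h),(.04,-.017,h),(0,.038,h),(.024,.04,h),(.06,.06,h),(-.06,.06,h),(.06,-.06,h),(-.06,-.06,h)],px([(528,162),(494,101),(468,154),(457,135),(429,117),(478,210),(519,72),(570,160)]),[.55,-.13,-.4]);print('car',q.round(4),e.round(2).tolist())
for n,(x,y),z in [('cap',(402,143),.042),('binfl',(715,160),.034),('knob',(60,188),.075),('spool',(360,268),.04),('wr1',(440,235),.012),('wr2',(574,218),.012),('bottle',(359,20),.11)]:
    print(n,onz(p,*px([(x,y)])[0],z).round(4))
for c in [(656,122),(713,92),(777,180),(718,224)]: print('rim',onz(p,*px([c])[0],.048).round(3))
for c in [(40,180),(72,160),(103,200),(70,226)]: print('stand',onz(p,*px([c])[0],.036).round(3))
s=bot.observe(); w=camera_params('wrist'); T=R.from_quat(s['tool_rot']); print('cam in tool',T.inv().apply(np.array(w['xyz'])-s['tcp_pos']),(T.inv()*R.from_quat(w['orientation'])).as_quat(),w['fx'],T.as_matrix().round(3).tolist())
E
```

```text
bed [0.5396 0.0191 0.1974] [[0.32, 0.48], [0.44, 0.32], [0.31, 0.37], [0.22, 0.43], [-1.69, -1.45], [0.95, -0.54], [-0.38, 0.46], [-0.26, -0.06]]
car [ 0.5481 -0.1216  0.4566] [[0.24, 0.2], [0.1, 0.21], [-0.0, 0.3], [0.43, 0.09], [-0.09, -0.73], [-0.06, -0.3], [-0.92, 0.05], [0.26, 0.17]]
cap [ 0.5463 -0.0123  0.042 ]
binfl [ 0.5191 -0.3682  0.034 ]
knob [0.4997 0.3653 0.075 ]
spool [0.4066 0.0384 0.04  ]
wr1 [ 0.4436 -0.0533  0.012 ]
wr2 [ 0.4593 -0.2077  0.012 ]
bottle [0.6726 0.0324 0.11  ]
rim [ 0.562 -0.301  0.048]
rim [ 0.595 -0.368  0.048]
rim [ 0.493 -0.432  0.048]
rim [ 0.445 -0.361  0.048]
stand [0.515 0.399 0.036]
stand [0.537 0.364 0.036]
stand [0.49  0.327 0.036]
stand [0.462 0.364 0.036]
cam in tool [ 0.07707155 -0.00037321 -0.14266114] [-0.69876465 -0.69870525 -0.10846798 -0.10850633] 336.40632776507454 [[0.958, 0.288, -0.0], [0.288, -0.958, -0.0], [-0.0, 0.0, -1.0]]
```

Emit:
apply_moves(steps="24 32 -4 .092;24 32 -4 .092;24 32 -4 .092;24 32 -4 .092;24 32 -4 .092;24 32 -4 .092;24 32 -4 .092;24 32 -4 .092;24 32 -4 .092;24 32 -4 .092", gripper=0.6)

```text
time: 2.03
tcp_pos: [0.3991, -0.2052, 0.1916]
tool_rot: [0.821, 0.571, 0.0, 0.001]
contact_force: [1.6, -0.9, -0.8]
width: 0.0512
finger_force: 0.0
```

Emit:
apply_moves(steps="24 32 -6 .092;24 32 -6 .092;24 32 -6 .092;24 32 -6 .092;24 32 -6 .092;24 32 -6 .092;4.5 -2 -6 .004;0 0 0 0")

```text
time: 2.7
tcp_pos: [0.5474, -0.0137, 0.148]
tool_rot: [0.632, 0.775, 0.0, -0.001]
contact_force: [-0.8, -2.2, -0.6]
width: 0.0509
finger_force: 0.0
```

```bash
python3 - <<'E'
from h import *
s=bot.observe(); T=R.from_quat(s['tool_rot']); print(s['time'],s['tcp_pos'],T.as_matrix()[:2,0],s['joints'].__repr__(),s['width'])
im,p=save('wrist','w1.png')
import json; json.dump({k:np.array(v).tolist() for k,v in p.items()},open('w1.json','w'))
cv2.imwrite('pics/w1b.png',cv2.resize(im[:,:,::-1],(800,500),interpolation=cv2.INTER_CUBIC))
for t in ['cap_center','bed_lock_hole','bed_seat']: print(t,[(q['score'],q['centre']) for q in find_in('wrist',t)[:1]])
E
```

```text
2.7 [ 0.54739563 -0.01365612  0.14802748] [-0.20095667  0.979597  ] array([ 0.42146304,  0.42810237, -0.57708293,  1.62796807,  0.24692217,
        1.16072988, -0.01128644]) 0.05088252333998037
cap_center [(0.73, [190.6, 325.5])]
bed_lock_hole [(0.87, [141.2, 325.3])]
bed_seat [(0.97, [140.4, 326.9])]
```

View pics/w1b.png

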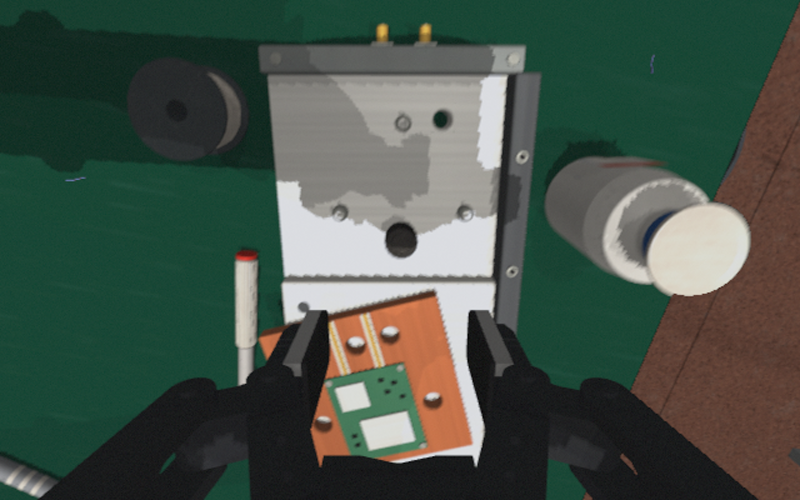

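```bash
python3 - <<'E'
from h import *
import json
p={k:np.array(v) for k,v in json.load(open('w1.json')).items()}
px=lambda l:[((y+.5)/1.25-.5,(x+.5)/1.25-.5) for x,y in l]
loc=[(.04,-.017,.034),(-.04,-.017,.034),(0,.038,.034),(.024,.04,.024),(.061,-.062,.0345),(-.08,.065,.024)]
q,e=fitpose(p,loc,px([(465,212),(340,212),(403,122),(442,119),(496,280),(268,74)]),[.54,.02,.2]); print('bed',q.round(4),e.round(2).tolist())
for xy,z in [((401,238),.042),((401,240),.033)]:
    c=onz(p,*px([xy])[0],z); d=c[:2]-q[:2]; cs,sn=np.cos(q[2]),np.sin(q[2]); print('cap',c,[cs*d[0]+sn*d[1],-sn*d[0]+cs*d[1]])
E
```

```text
bed [0.5427 0.0216 0.2039] [[0.95, 1.49], [1.07, -0.95], [-0.47, 0.02], [-1.08, 0.34], [0.36, -0.22], [-0.38, -0.66]]
cap [ 0.54775379 -0.00873858  0.042     ] [np.float64(-0.0011740295135680536), np.float64(-0.030759456586445317)]
cap [ 0.5486142  -0.01260728  0.033     ] [np.float64(-0.0011146586939976173), np.float64(-0.03472224348140916)]
```

Emit:
apply_moves(steps="1 -2 -35 .004;0 0 -35 0;0 0 -30 0;0 0 -15 0;0 0 -5 0;0 0 0 0")

```text
time: 3.4
tcp_pos: [0.5465, -0.0203, 0.0285]
tool_rot: [0.633, 0.774, -0.001, -0.001]
contact_force: [0.8, -0.1, -0.7]
width: 0.0507
finger_force: 0.0
```

Emit:
apply_moves(steps="0 0 0 0;0 0 0 0;0 0 0 0;0 0 0 0;0 0 0 0;0 0 0 0;0 0 0 0", gripper=0, squeeze=35)

```text
time: 3.98
tcp_pos: [0.5495, -0.0189, 0.0314]
tool_rot: [0.633, 0.774, 0.001, 0.002]
contact_force: [-0.5, -0.7, 7.1]
width: 0.0191
finger_force: 34.3
```

Emit:
apply_moves(steps="0 0 20 0;0 0 35 0;-2 -25 20 0;-3 -40 5 0;-3 -40 0 0;-3 -40 0 0;-3 -40 0 0;-3 -40 0 0;-3 -40 0 0;-3 -40 0 0")

```text
time: 4.82
tcp_pos: [0.5244, -0.3258, 0.1099]
tool_rot: [0.633, 0.775, 0.0, 0.0]
contact_force: [-0.7, 0.4, 0.4]
width: 0.0189
finger_force: 34.3
```

Emit:
apply_moves(steps="-3 -35 0 .05;-1 -5 -15 .05;0 0 -30 .05;0 0 -15 .05;0 0 0 0;0 0 0 0")

```text
time: 5.32
tcp_pos: [0.5202, -0.3633, 0.0487]
tool_rot: [0.553, 0.833, 0.0, -0.001]
contact_force: [0.3, -0.1, 0.4]
width: 0.0189
finger_force: 34.3
```

Emit:
apply_moves(steps="0 -3 -4 0;0 0 0 0")

```text
time: 5.48
tcp_pos: [0.5217, -0.3678, 0.0466]
tool_rot: [0.552, 0.834, -0.0, 0.002]
contact_force: [0.9, -0.7, -1.4]
width: 0.0188
finger_force: 34.3
```

Emit:
apply_moves(steps="0 0 0 0;0 0 0 0;0 0 0 0;0 0 10 0;0 0 35 0;0 0 40 0", gripper=0.45)

```text
time: 5.98
tcp_pos: [0.5185, -0.3656, 0.129]
tool_rot: [0.552, 0.834, 0.0, -0.003]
contact_force: [0.4, -1.0, 0.4]
width: 0.0384
finger_force: 0.0
```

```bash
python3 - <<'E'
from h import *
s=bot.observe(); print(s['time'],s['tcp_pos'],s['width'])
im,p=save('wrist','w2.png')
print([(q['score'],q['centre'],onz(p,*q['centre'],.05)) for q in find_in('wrist','cap_center')[:1]])
a,pt=save('top','top2.png')
sub=im[::1,::1]; t=a[140:240,300:460]
cv2.imwrite('pics/c2.png',np.vstack([cv2.resize(im,(480,300)),cv2.resize(t,(480,300),interpolation=cv2.INTER_CUBIC)])[:,:,::-1])
E
```

```text
5.9833 [ 0.51854454 -0.36564202  0.12897444] 0.03838382344256781
[(0.67, [198.9, 321.8], array([ 0.51750742, -0.3586787 ,  0.05      ]))]
```

View pics/c2.png

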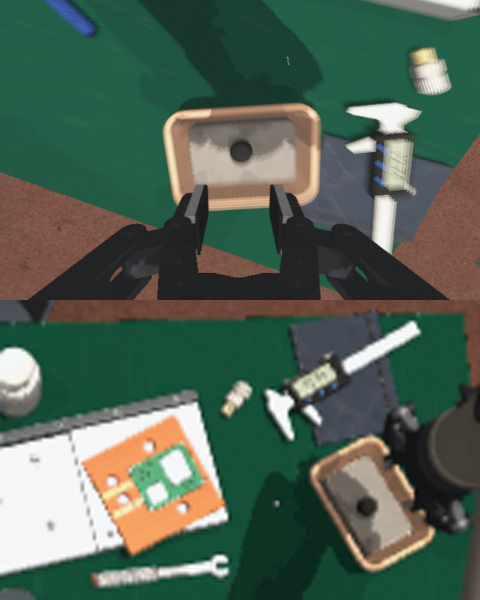

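Emit:
apply_moves(steps="-6.5 22.5 0 .125;-6.5 22.5 0 .125;-6.5 22.5 0 .125;-6.5 22.5 0 .125;-6.5 22.5 0 .125;-6.5 22.5 0 .125;-6.5 22.5 0 .125;-6.5 22.5 0 .125;-6.5 22.5 0 .125;-6.5 22.5 0 .125", gripper=0.75)

```text
time: 6.97
tcp_pos: [0.4548, -0.1407, 0.1301]
tool_rot: [-0.043, 0.999, -0.0, -0.0]
contact_force: [0.5, 0.8, -0.0]
width: 0.064
finger_force: 0.0
```

Emit:
apply_moves(steps="0 0 -30 .12;0 0 -30 0;0 0 0 0;0 0 0 0")

```text
time: 7.3
tcp_pos: [0.454, -0.1415, 0.0693]
tool_rot: [-0.1, 0.995, 0.001, -0.002]
contact_force: [0.4, 0.1, -0.5]
width: 0.0644
finger_force: 0.0
```

Emit:
apply_moves(steps="0 0 -25 0;0 0 -16 0;0 0 0 0;4 .8 0 0;4 .8 0 0;4 .8 0 0;4 .8 0 0;4 .8 0 0;4 .8 0 0;0 0 0 0")

```text
time: 8.13
tcp_pos: [0.4812, -0.1365, 0.0297]
tool_rot: [-0.1, 0.995, 0.0, 0.001]
contact_force: [0.6, 0.8, 0.1]
width: 0.0642
finger_force: 0.0
```

Emit:
apply_moves(steps="4 .8 0 0;4 .8 0 0;4 .8 0 0;3 .6 0 0;3 .6 0 0;0 0 0 0")

```text
time: 8.63
tcp_pos: [0.4987, -0.133, 0.0294]
tool_rot: [-0.1, 0.995, 0.0, 0.001]
contact_force: [0.4, -0.2, 1.4]
width: 0.064
finger_force: 0.0
```

```bash
python3 - <<'E'
from h import *
s=bot.observe(); print(s['time'],s['tcp_pos'],s['contact_force'],s['width'])
a,pt=save('top','top3.png'); im,p=save('wrist','w3.png')
t=a[150:245,285:395]
cv2.imwrite('pics/c3.png',np.hstack([cv2.resize(t,(440,380),interpolation=cv2.INTER_CUBIC),cv2.resize(im,(360,225))[0:1].repeat(0,0) if 0 else np.vstack([cv2.resize(im,(360,225)),np.zeros((155,360,3),np.uint8)])])[:,:,::-1])
E
```

```text
8.6333 [ 0.49874222 -0.13303744  0.02939017] [ 0.40169849 -0.22508367  1.36431903] 0.06400340078164977
```

View pics/c3.png

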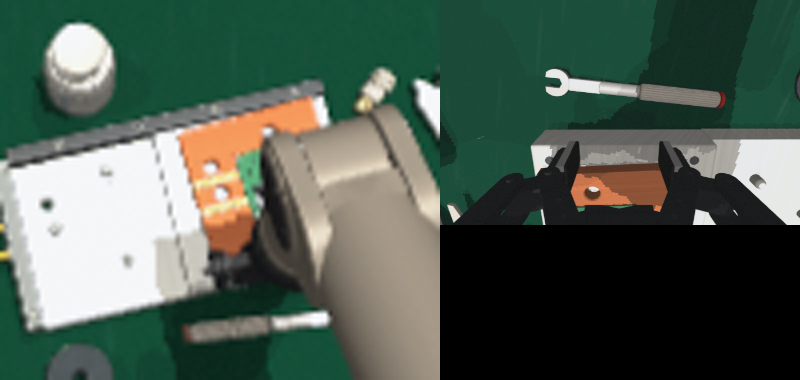

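Emit:
apply_moves(steps="2 .4 0 0;2 .4 0 0;0 0 0 0")

```text
time: 8.98
tcp_pos: [0.502, -0.1325, 0.0293]
tool_rot: [-0.1, 0.995, 0.0, 0.0]
contact_force: [-0.2, 0.4, 0.6]
width: 0.0639
finger_force: 0.1
```

Emit:
apply_moves(steps="2 .4 0 0;2 .4 0 0;2 .4 0 0;0 0 0 0")

```text
time: 9.32
tcp_pos: [0.5037, -0.1321, 0.0286]
tool_rot: [-0.1, 0.995, -0.0, -0.005]
contact_force: [-8.3, -0.6, 7.3]
width: 0.0639
finger_force: 5.8
```

Emit:
apply_moves(steps="-12 -2.5 0 0;-14 -3 0 0;0 0 25 0;0 0 35 0;8 -5 0 -.12;8 -5 0 -.12;8 -5 0 -.12;8 -5 0 -.12;8 -5 0 -.12;8 -5 0 -.12")

```text
time: 10.15
tcp_pos: [0.531, -0.1671, 0.0896]
tool_rot: [0.26, 0.966, 0.0, 0.001]
contact_force: [-0.5, -0.9, -0.2]
width: 0.0638
finger_force: 0.0
```

Emit:
apply_moves(steps="8 -5 0 -.122;8 -5 0 -.122;8 -5 0 -.122;8 -5 0 -.122;8 -5 0 -.122;8 -5 0 -.122;8 -5 0 -.122;0 0 0 0")

```text
time: 10.82
tcp_pos: [0.5879, -0.203, 0.0895]
tool_rot: [0.635, 0.772, 0.0, 0.002]
contact_force: [-0.1, 0.7, 0.8]
width: 0.0639
finger_force: 0.0
```

```bash
python3 - <<'E'
from h import *
s=bot.observe(); print(s['time'],s['tcp_pos'],s['tool_rot'],s['contact_force'],s['width'])
a,pt=save('top','top4.png'); im,p=save('wrist','w4.png')
import json; json.dump({k:np.array(v).tolist() for k,v in p.items()},open('w4.json','w'))
t=a[150:245,285:395]
cv2.imwrite('pics/c4.png',np.vstack([cv2.resize(t,(440,380),interpolation=cv2.INTER_CUBIC)[50:250],cv2.resize(im,(640,400))[:,100:540]])[:,:,::-1])
E
```

```text
10.8167 [ 0.58787732 -0.2030146   0.0895376 ] [6.35221038e-01 7.72328466e-01 4.48355216e-04 1.66538747e-03] [-0.11079529  0.70838061  0.79310763] 0.06385443307766589
```

View pics/c4.png

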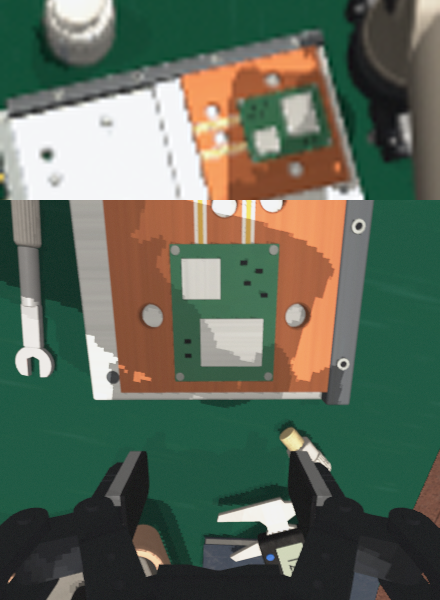

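Emit:
apply_moves(steps="0 0 -30 0;0 0 -30 0;0 0 0 0;-1.5 7.9 0 0;-1.5 7.9 0 0;-1.5 7.9 0 0;-1.5 7.9 0 0;-1.5 7.9 0 0;-1.5 7.9 0 0;-1.5 7.9 0 0")

```text
time: 11.75
tcp_pos: [0.5756, -0.1453, 0.03]
tool_rot: [0.634, 0.774, 0.0, 0.0]
contact_force: [0.1, -1.5, 0.8]
width: 0.0641
finger_force: 0.5
```

Emit:
apply_moves(steps="-1.5 7.9 0 0;-1.5 7.9 0 0;-1.5 7.9 0 0;-1.5 7.9 0 0;-1.5 7.9 0 0;-1.5 7.9 0 0;0 0 0 0")

```text
time: 12.33
tcp_pos: [0.5657, -0.0957, 0.0292]
tool_rot: [0.633, 0.774, 0.001, -0.001]
contact_force: [-0.9, 0.8, -0.3]
width: 0.0642
finger_force: 0.0
```

```bash
python3 - <<'E'
from h import *
s=bot.observe(); print(s['time'],s['tcp_pos'],s['tool_rot'],s['contact_force'],s['width'])
im,p=save('wrist','w5.png')
import json; json.dump({k:np.array(v).tolist() for k,v in p.items()},open('w5.json','w'))
cv2.imwrite('pics/w5b.png',cv2.resize(im[:,100:540,::-1],(704,640))[:600])
E
```

```text
12.3333 [ 0.5657089  -0.09567437  0.02919501] [ 6.32852560e-01  7.74271250e-01  6.79816475e-04 -1.09848181e-03] [-0.88590434  0.76308608 -0.31513375] 0.06419865282082746
```

View pics/w5b.png

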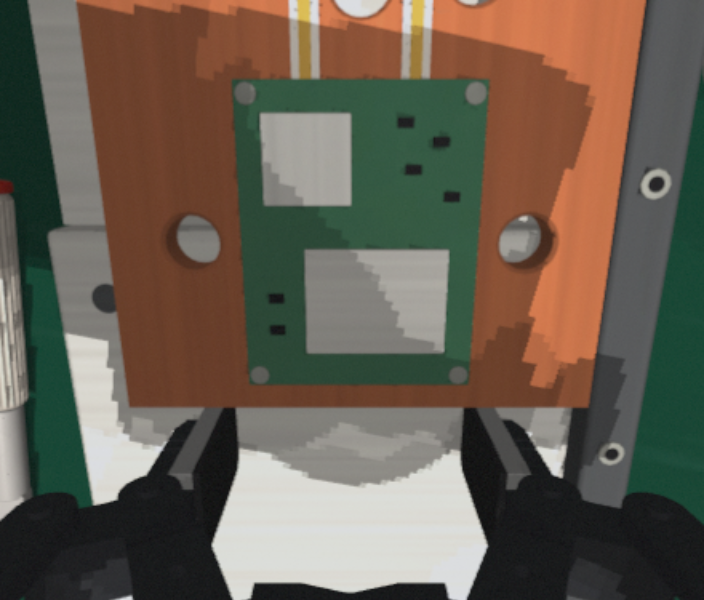

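Emit:
apply_moves(steps="-1 5.4 0 0;-1 5.4 0 0;-1 5.4 0 0;-1 5.4 0 0;-1 5.4 0 0;-.7 3.5 0 0;-.7 3.5 0 0;0 0 0 0")

```text
time: 13.05
tcp_pos: [0.5597, -0.0636, 0.0294]
tool_rot: [0.634, 0.774, 0.0, -0.0]
contact_force: [0.0, 0.3, -0.4]
width: 0.0644
finger_force: 0.0
```

Emit:
apply_moves(steps="-.4 2 0 0;-.4 2 0 0;-.4 2 0 0;0 0 0 0")

```text
time: 13.38
tcp_pos: [0.5586, -0.0587, 0.0293]
tool_rot: [0.634, 0.773, 0.0, -0.0]
contact_force: [-0.0, -0.1, -0.1]
width: 0.0643
finger_force: 0.1
```

Emit:
apply_moves(steps="-.4 2 0 0;-.4 2 0 0;-.4 2 0 0;0 0 0 0")

```text
time: 13.72
tcp_pos: [0.5574, -0.0522, 0.0293]
tool_rot: [0.634, 0.773, 0.0, -0.0]
contact_force: [-0.0, -0.4, -0.9]
width: 0.064
finger_force: 0.1
```

```bash
python3 - <<'E'
from h import *
s=bot.observe(); print(s['time'],s['tcp_pos'],s['tool_rot'],s['contact_force'],s['width'])
im,p=save('wrist','w6.png')
import json; json.dump({k:np.array(v).tolist() for k,v in p.items()},open('w6.json','w'))
b=cv2.imread('pics/w5.png')
a=cv2.imread('pics/w4.png')
cv2.imwrite('pics/w6b.png',cv2.resize(im[:,100:540,::-1],(660,600)))
E
```

```text
13.7167 [ 0.5573565  -0.05222376  0.0293258 ] [ 6.33847880e-01  7.73457637e-01  2.87657431e-04 -2.58738005e-04] [-0.00725795 -0.43208148 -0.86582289] 0.06395875387395071
```

View pics/w6b.png

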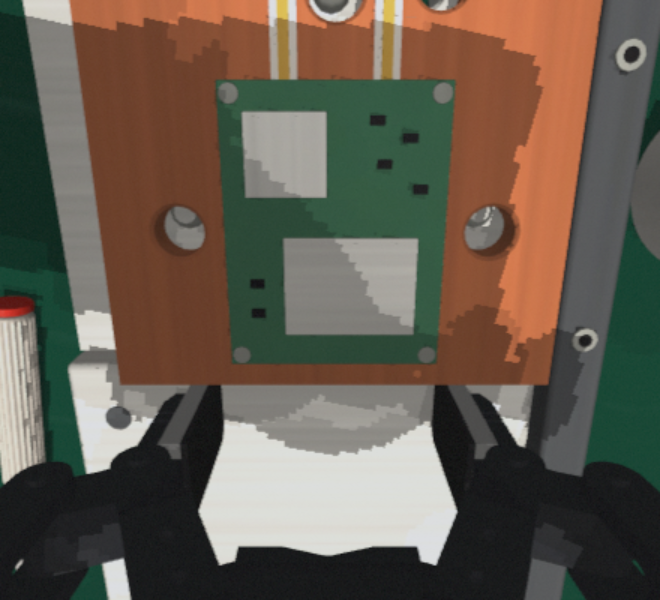

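Emit:
apply_moves(steps="-.2 1 0 0;-.2 1 0 0;-.2 1 0 0;-.2 1 0 0;0 0 0 0;0 0 0 0")

```text
time: 14.27
tcp_pos: [0.5566, -0.049, 0.0293]
tool_rot: [0.634, 0.773, 0.0, -0.0]
contact_force: [0.1, -0.1, 0.5]
width: 0.0638
finger_force: 0.0
```

```bash
python3 - <<'E'
from h import *
s=bot.observe(); print(s['time'],s['tcp_pos'],s['contact_force'])
im,p=save('wrist','w7.png')
# copper bottom edge row along a column between fingers, width of copper at edge
for n in ['w6','w7']:
    a=cv2.imread(f'pics/{n}.png').astype(int); m=(a[:,:,2]-a[:,:,0]>40)
    r=[np.where(m[:,c])[0].max() for c in (260,300,340,380)]
    w=[(np.where(m[y])[0].min(),np.where(m[y])[0].max()) for y in (200,245)]
    print(n,r,w)
E
```

```text
14.2667 [ 0.55662152 -0.04895126  0.0292947 ] [ 0.12881921 -0.0871076   0.53317041]
w6 [np.int64(255), np.int64(255), np.int64(255), np.int64(255)] [(np.int64(93), np.int64(473)), (np.int64(179), np.int64(466))]Traceback (most recent call last):
  File "<stdin>", line 8, in <module>
    return umr_minimum(a, axis, None, out, keepdims, initial, where)
ValueError: zero-size array to reduction operation minimum which has no identity
```

```bash
python3 - <<'E'
from h import *
for n in ['w5','w6','w7']:
    a=cv2.imread(f'pics/{n}.png').astype(int); m=(a[:,:,2]-a[:,:,0]>40)
    b=[int(np.where(m[:,c])[0].max()) for c in (260,320,380)]
    r=int(min(b))-4; w=np.where(m[r,150:480])[0]+150
    print(n,b,r,w.min(),w.max())
g=cv2.imread('pics/w7.png').astype(int); k=(g[:,:,1]-g[:,:,2]>25)&(g[:,:,1]>60)
E
```

```text
w5 [253, 253, 253] 249 180 468
w6 [255, 255, 255] 251 180 465
w7 [241, 241, 240] 236 188 455
```

Emit:
apply_moves(steps="1.5 -8 0 0;0 0 35 0;0 10 40 0;-4 15 40 0;-4 15 5 0;0 0 0 0", gripper=0.6)

```text
time: 14.82
tcp_pos: [0.5523, -0.0128, 0.1522]
tool_rot: [0.632, 0.775, 0.004, 0.002]
contact_force: [-0.4, 1.1, -0.5]
width: 0.0516
finger_force: 0.0
```

```bash
python3 - <<'E'
from h import *
import json
s=bot.observe(); print(s['time'],s['tcp_pos'],s['contact_force'])
im,p=save('wrist','w8.png')
json.dump({k:np.array(v).tolist() for k,v in p.items()},open('w8.json','w'))
q=[.541,.020,.2005]; c,sn=np.cos(q[2]),np.sin(q[2])
for b in [(-.04,-.017),(.04,-.017),(0,.038),(.024,.04),(-.06,.06),(.06,.06),(-.06,-.06),(.06,-.06)]:
    r,cc=proj(p,np.array([q[0]+c*b[0]-sn*b[1],q[1]+sn*b[0]+c*b[1],.034])); print(b,round(r),round(cc))
cv2.imwrite('pics/w8b.png',cv2.resize(im[40:340,120:520,::-1],(800,600),interpolation=cv2.INTER_CUBIC))
E
```

```text
14.8167 [ 0.55229291 -0.01278936  0.1521728 ] [-0.39093031  1.11407668 -0.52727629]
(-0.04, -0.017) 170 261
(0.04, -0.017) 171 362
(0, 0.038) 98 312
(0.024, 0.04) 96 344
(-0.06, 0.06) 66 229
(0.06, 0.06) 67 394
(-0.06, -0.06) 221 240
(0.06, -0.06) 221 384
```

View pics/w8b.png

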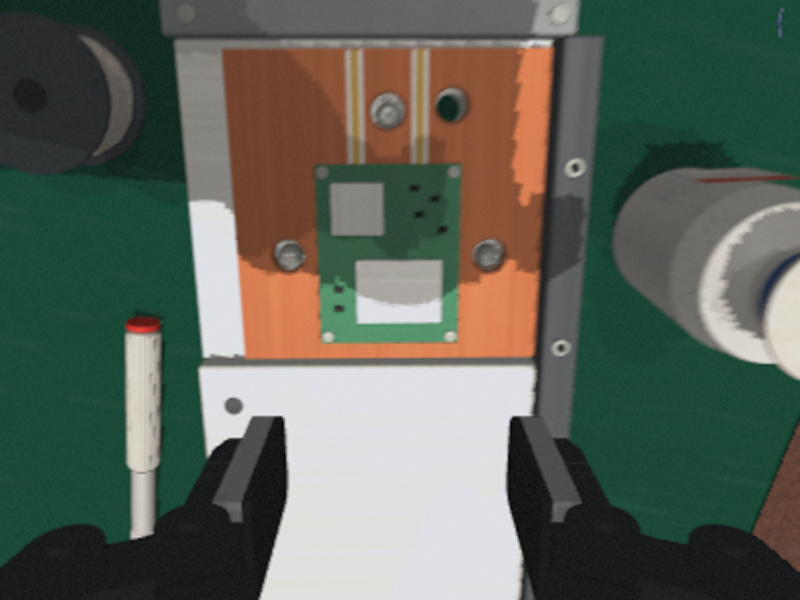

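```bash
python3 - <<'E'
from h import *
import json
p={k:np.array(v) for k,v in json.load(open('w8.json')).items()}
px=lambda l:[(40+(y+.5)/2-.5,120+(x+.5)/2-.5) for x,y in l]
h=.034
L=[(-.06,.06,h),(.06,.06,h),(-.06,-.06,h),(.06,-.06,h),(.024,.04,h),(-.04,-.017,h),(.04,-.017,h),(0,.038,h)]
P=px([(222,49),(552,49),(243,358),(537,358),(451,104),(289,254),(488,254),(388,111)])
q,e=fitpose(p,L,P,[.54,.02,.2]); print('car',q.round(4),e.round(2).tolist())
c,s=np.cos(q[2]),np.sin(q[2]); print('hole via pose',q[0]+c*.024-s*.04,q[1]+s*.024+c*.04,'direct',onz(p,*P[4],h))
print('cam',p['xyz'],R.from_quat(p['orientation']).apply([0,0,-1]))
E
```

```text
car [0.5422 0.0225 0.2056] [[-0.69, -0.54], [-1.11, 0.58], [0.2, 0.8], [-0.6, -1.63], [0.5, 0.75], [1.27, -0.74], [0.81, 0.84], [-0.08, -0.13]]
hole via pose 0.5575032525386641 0.06653776277903742 direct [0.55688191 0.06676983 0.034     ]
cam [0.53505839 0.06294429 0.29491962] [ 0.06800824 -0.2941977  -0.95332187]
```

Emit:
apply_moves(steps="-5 36 0 0;-5 36 0 0;-5 36 0 0;-5 36 0 0;-5 36 0 0;-5 36 0 0;-5 36 0 0;-5 36 0 0;-2 15 0 0;0 0 0 0")

```text
time: 15.7
tcp_pos: [0.5053, 0.2897, 0.1457]
tool_rot: [0.631, 0.776, -0.001, -0.002]
contact_force: [0.2, 0.7, 0.4]
width: 0.0518
finger_force: 0.0
```

```bash
python3 - <<'E'
from h import *
import json
s=bot.observe(); print(s['time'],s['tcp_pos'],s['tool_rot'])
im,p=save('wrist','w9.png')
json.dump({k:np.array(v).tolist() for k,v in p.items()},open('w9.json','w'))
for n in ['pin_knob','pin_collar','taper_pin']:
  for q in find_in('wrist',n)[:1]: print(n,q['score'],q['centre'],onz(p,*q['centre'],.062))
a=im.astype(int); m=((a[:,:,0]-a[:,:,1]>40)&(a[:,:,0]>1.8*a[:,:,2])&(a[:,:,0]>1.8*a[:,:,1])).astype(np.uint8)
n,l,st,ce=cv2.connectedComponentsWithStats(m)
for i in np.argsort(-st[1:,4])[:3]+1: print(st[i],ce[i],'top80',onz(p,ce[i][1],ce[i][0],.075).round(4))
E
```

```text
15.7 [0.5052885  0.28973071 0.14570204] [ 0.63110029  0.77569731 -0.00085025 -0.00232249]
pin_knob 0.81 [85.7, 345.6] [0.50510986 0.37233875 0.062     ]
pin_collar 0.87 [85.2, 346.3] [0.50547845 0.37272495 0.062     ]
taper_pin 0.58 [84.2, 344.5] [0.50421598 0.37308106 0.062     ]
[ 620   27   20  102 1447] [631.3040774   80.55217692] top80 [0.6706 0.4095 0.075 ]
[328  67  34  38 425] [344.05882353  84.61176471] top80 [0.5032 0.3724 0.075 ]
```

Emit:
apply_moves(steps="-1 40 0 0;-1 40 0 0;0 2 -30 0;0 0 0 0;0 0 0 0")

```text
time: 16.32
tcp_pos: [0.5065, 0.364, 0.1158]
tool_rot: [0.635, 0.773, -0.003, 0.0]
contact_force: [1.1, -0.2, 0.5]
width: 0.0512
finger_force: 0.0
```

```bash
python3 - <<'E'
from h import *
s=bot.observe(); print(s['time'],s['tcp_pos'],s['tool_rot'],s['qvel'].__repr__())
im,p=save('wrist','w10.png')
s=bot.observe(); print(s['tcp_pos'])
E
```

```text
16.3167 [0.5064633  0.36403838 0.11582517] [ 6.34943782e-01  7.72552728e-01 -2.90593789e-03  4.80950725e-04] array([ 0.0240982 , -0.03472042,  0.00433874, -0.03654889,  0.00021095,
       -0.00023131,  0.00143726])
[0.50765962 0.36419756 0.11735676]
```

Emit:
apply_moves(steps="0 0 0 0;0 0 0 0;0 0 0 0;0 0 0 0;0 0 0 0;0 0 0 0")

```text
time: 16.87
tcp_pos: [0.5064, 0.3674, 0.1185]
tool_rot: [0.634, 0.773, 0.0, 0.0]
contact_force: [0.7, 0.6, 0.2]
width: 0.0512
finger_force: 0.0
```

```bash
python3 - <<'E'
from h import *
for i in range(3):
    s=bot.observe(); print(s['time'],s['tcp_pos'],np.abs(s['qvel']).max())
    im,p=save('wrist',f'w11{i}.png')
    a=im.astype(int); m=((a[:,:,0]-a[:,:,1]>40)&(a[:,:,0]>1.8*a[:,:,2])&(a[:,:,0]>1.8*a[:,:,1])).astype(np.uint8)
    n,l,st,ce=cv2.connectedComponentsWithStats(m)
    for k in np.argsort(-st[1:,4])[:2]+1: print(st[k],ce[k],onz(p,ce[k][1],ce[k][0],.08).round(4))
E
```

```text
16.8667 [0.50644412 0.36735852 0.11853639] 0.0035255396798250555
[ 592  148   48   99 3293] [618.54661403 204.5648345 ] [0.6705 0.4163 0.08  ]
[298 186  35  49 724] [315.19198895 204.20718232] [0.5011 0.3827 0.08  ]
16.9167 [0.50630919 0.36741964 0.11837257] 0.0028331929196698143
[ 593  149   47   98 3244] [618.67786683 204.87392109] [0.6704 0.4163 0.08  ]
[298 187  35  49 721] [315.37170596 204.41747573] [0.5012 0.3827 0.08  ]
16.9667 [0.50630017 0.36743035 0.11826758] 0.0032858780382866593
[ 593  149   47   98 3239] [618.92621179 205.43531954] [0.6704 0.416  0.08  ]
[299 187  34  49 725] [315.57655172 204.33793103] [0.5012 0.3829 0.08  ]
```

Emit:
apply_moves(steps="-3 4 -10 0;0 0 -25 0;0 0 -25 0;0 0 -12 0;0 0 0 0;0 0 0 0;0 0 0 0")

```text
time: 17.6
tcp_pos: [0.5039, 0.3724, 0.0474]
tool_rot: [0.634, 0.773, 0.001, 0.0]
contact_force: [-0.6, -0.3, 0.2]
width: 0.0513
finger_force: 0.0
```

Emit:
apply_moves(steps="0 0 0 0;0 0 0 0;0 0 0 0;0 0 0 0;0 0 0 0;0 0 0 0;0 0 0 0", gripper=0, squeeze=60)

```text
time: 18.18
tcp_pos: [0.504, 0.3722, 0.0477]
tool_rot: [0.634, 0.773, 0.001, 0.0]
contact_force: [-0.2, 0.3, 5.8]
width: 0.0182
finger_force: 58.9
```

Emit:
apply_moves(steps="0 0 20 0;0 0 35 0;0 0 25 0;5 -30 0 0;7 -40 0 0;7 -40 0 0;7 -40 0 0;7 -40 0 0;7 -40 0 0;7 -40 0 0")

```text
time: 19.02
tcp_pos: [0.5499, 0.0992, 0.1258]
tool_rot: [0.634, 0.773, -0.0, -0.0]
contact_force: [0.6, 0.4, -1.1]
width: 0.0186
finger_force: 59.7
```

Emit:
apply_moves(steps="5 -30 0 0;1 -5.5 -15 0;0 0 0 0;0 0 0 0;0 0 0 0;0 0 0 0;0 0 0 0")

```text
time: 19.6
tcp_pos: [0.5563, 0.0682, 0.1118]
tool_rot: [0.633, 0.774, 0.001, 0.0]
contact_force: [0.2, -0.7, -1.3]
width: 0.0182
finger_force: 59.7
```

```bash
python3 - <<'E'
from h import *
import json
s=bot.observe(); print(s['time'],s['tcp_pos'],s['tool_rot'],s['width'])
im,p=save('wrist','w12.png')
json.dump({k:np.array(v).tolist() for k,v in p.items()},open('w12.json','w'))
q=[.5422,.0225,.2056]; c,sn=np.cos(q[2]),np.sin(q[2])
for b in [(-.06,.06),(.06,.06),(0,.038),(.024,.04)]:
    print(b,np.round(proj(p,np.array([q[0]+c*b[0]-sn*b[1],q[1]+sn*b[0]+c*b[1],.034]))))
T=s['tcp_pos']
for z in (0,.019,.035): print('tcp+z',np.round(proj(p,np.array(T)+[0,0,z])))
cv2.imwrite('pics/w12b.png',cv2.resize(im[100:400,120:520,::-1],(800,600),interpolation=cv2.INTER_CUBIC))
E
```

```text
19.6 [0.55627882 0.06824926 0.11183114] [6.32750058e-01 7.74355762e-01 7.15258604e-04 7.95180890e-05] 0.01816404124134252
(-0.06, 0.06) [184. 196.]
(0.06, 0.06) [183. 373.]
(0, 0.038) [214. 286.]
(0.024, 0.04) [211. 320.]
tcp+z [263. 319.]
tcp+z [285. 319.]
tcp+z [308. 320.]
```

View pics/w12b.png

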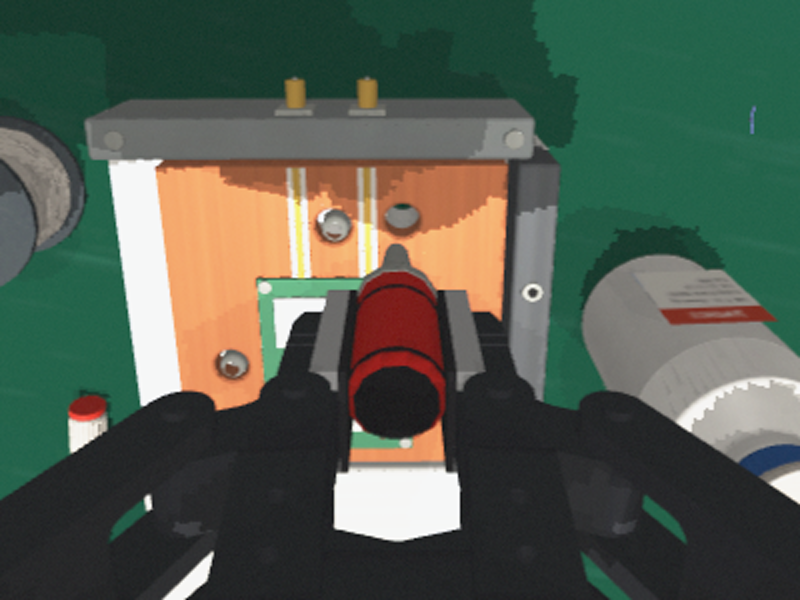

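```bash
python3 - <<'E'
from h import *
import json
p={k:np.array(v) for k,v in json.load(open('w12.json')).items()}
P=lambda x,y:(100+(y+.5)/2-.5,120+(x+.5)/2-.5)
im=cv2.imread('pics/w12.png')
for n,x,y,z in [('tip',398,249,.068),('top',398,400,.144),('hole',402.5,216,.034),('gpin',333,225,.034),('c1',157,163,.034),('c2',507,163,.034)]:
    print(n,onz(p,*P(x,y),z).round(4))
L=[(-.06,.06,.034),(.06,.06,.034),(.024,.04,.034),(0,.038,.034)]
q,e=fitpose(p,L,[P(157,163),P(507,163),P(402.5,216),P(334,224)],[.54,.02,.2]); c,s=np.cos(q[2]),np.sin(q[2]); print(q,e.round(2).tolist(),q[0]+c*.024-s*.04,q[1]+s*.024+c*.04)
c=im[140:260,200:460]
E
```

```text
tip [0.5558 0.07   0.068 ]
top [0.5557 0.0698 0.144 ]
hole [0.5578 0.0688 0.034 ]
gpin [0.5347 0.0607 0.034 ]
c1 [0.4724 0.0709 0.034 ]
c2 [0.5886 0.0945 0.034 ]
[0.54256097 0.02409041 0.20300988] [[-0.06, -1.12], [-0.49, 1.04], [0.99, 0.13], [-0.22, -0.05]] 0.5580033729160783 0.06810781282703632
```

Emit:
apply_moves(steps="2 -1.3 -5 0;0 0 -15 0;0 0 -10 0;0 0 -5 0;0 0 -5 0;0 0 -4 0;0 0 0 0;0 0 0 0")

```text
time: 20.32
tcp_pos: [0.5584, 0.0647, 0.0672]
tool_rot: [0.634, 0.773, 0.0, 0.0]
contact_force: [-0.3, -0.9, -0.9]
width: 0.0183
finger_force: 59.7
```

Emit:
apply_moves(steps="0 0 -4 0;0 0 -4 0;0 0 -4 0;0 0 0 0;0 0 0 0")

```text
time: 20.73
tcp_pos: [0.5581, 0.0648, 0.0549]
tool_rot: [0.634, 0.773, -0.0, -0.0]
contact_force: [-0.8, 0.2, -0.7]
width: 0.0182
finger_force: 59.7
```

Emit:
apply_moves(steps="0 0 -3 0;0 0 -3 0;0 0 -2 0;0 0 0 0;0 0 0 0")

```text
time: 21.15
tcp_pos: [0.5585, 0.0647, 0.0471]
tool_rot: [0.634, 0.773, 0.0, 0.0]
contact_force: [1.2, 1.5, -0.5]
width: 0.0187
finger_force: 59.7
```

Emit:
apply_moves(steps="0 0 -1.5 0;0 0 -1.5 0;0 0 0 0;0 0 0 0")

```text
time: 21.48
tcp_pos: [0.5587, 0.0648, 0.0457]
tool_rot: [0.634, 0.773, 0.0, 0.001]
contact_force: [-2.3, 0.7, 7.1]
width: 0.0185
finger_force: 60.6
```

Emit:
apply_moves(steps="0 0 -2 0;0 0 -2 0;0 0 0 0;0 0 0 0")

```text
time: 21.82
tcp_pos: [0.5599, 0.0649, 0.0455]
tool_rot: [0.634, 0.773, 0.001, 0.002]
contact_force: [-6.4, -1.9, 25.8]
width: 0.0184
finger_force: 62.9
```

Emit:
apply_moves(steps="0 0 3 0;0 0 2 0;0 0 0 0")

```text
time: 22.07
tcp_pos: [0.5587, 0.0645, 0.0457]
tool_rot: [0.634, 0.773, 0.0, 0.001]
contact_force: [-1.7, 1.0, 7.4]
width: 0.0182
finger_force: 60.7
```

Emit:
apply_moves(steps="0 0 0 0;0 0 0 0;0 0 0 0;0 0 0 0;0 0 10 0;0 0 30 0;0 0 35 0;0 -30 20 0;0 -30 0 0;0 0 0 0", gripper=0.4)

```text
time: 22.9
tcp_pos: [0.5601, -0.0044, 0.1424]
tool_rot: [0.638, 0.77, -0.002, 0.004]
contact_force: [0.2, -1.7, -0.3]
width: 0.0345
finger_force: 0.0
```

Emit:
apply_moves(steps="0 -15 10 0;0 0 0 0;0 0 0 0;0 0 0 0;0 0 0 0;0 0 0 0")

```text
time: 23.4
tcp_pos: [0.5579, -0.009, 0.1497]
tool_rot: [0.633, 0.774, -0.0, -0.001]
contact_force: [-0.4, 0.4, 0.7]
width: 0.0341
finger_force: 0.0
```

```bash
python3 - <<'E'
from h import *
import json
s=bot.observe(); print(s['time'],s['tcp_pos'],s['contact_force'],s['width'])
im,p=save('wrist','w13.png')
json.dump({k:np.array(v).tolist() for k,v in p.items()},open('w13.json','w'))
a=im.astype(int); m=((a[:,:,0]-a[:,:,1]>40)&(a[:,:,0]>1.8*a[:,:,2])&(a[:,:,0]>1.8*a[:,:,1])).astype(np.uint8)
n,l,st,ce=cv2.connectedComponentsWithStats(m)
for k in np.argsort(-st[1:,4])[:3]+1: print(st[k],ce[k],onz(p,ce[k][1],ce[k][0],.078).round(4))
print('predicted top (home .078 / +10mm)',*[np.round(proj(p,np.array([.5575,.066,z])),1) for z in (.078,.088)])
b=a[:,:,0]-a[:,:,2]>40; b&=(a[:,:,1]>1.2*a[:,:,2])
ys=[np.where(b[:,c])[0] for c in (290,320,345)]
for t in ['carrier_center','taper_pin','cap_center']: print(t,[(round(q['score'],2),q['centre']) for q in find_in('wrist',t)[:1]])
tp=snapshot('top'); cv2.imwrite('pics/top9.png',tp[:,:,::-1]); pt=camera_params('top')
for t in ['bottle','spool','torque_wrench','dust_cap','taper_pin']: print(t,[(round(q['score'],2),q['centre']) for q in find_in('top',t)[:1]])
E
```

```text
23.4 [ 0.55788449 -0.00904438  0.14972294] [-0.41328802  0.41717955  0.70936351] 0.03413624998976516
[327  82  33  34 266] [342.59398496  98.09398496] [0.5574 0.0658 0.078 ]
[178 202  17   8 116] [186.02586207 205.49137931] [ 0.4692 -0.0229  0.078 ]
[465 132  30   2  30] [479.5 132.5] [0.6465 0.0625 0.078 ]
predicted top (home .078 / +10mm) [ 97.7 342.8] [ 98.1 344. ]
carrier_center [(0.75, [144.5, 305.2])]
taper_pin [(0.68, [93.5, 342.1])]
cap_center []
bottle [(0.65, [169.2, 297.1])]
spool [(0.46, [243.2, 305.7])]
torque_wrench [(0.59, [226.8, 371.1])]
dust_cap [(0.26, [242.6, 304.9])]
taper_pin []
```

```bash
python3 - <<'E'
from h import *
print(close_job())
E
```

```text
the job is handed in; nothing more can be done
None
```

The job is handed in at about 23 s of the 72 s: the dust cap is in the pink bin, the carrier is over its three guide pins on the seat, and the taper pin is home and released. The arm touched none of the bottle, spool or wrench. I judged the carrier flush from camera measurements and from the pin stopping at its expected depth, not from a closer look.

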